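Flick the test disc and brake it on its mark

TASK

Flick the disc on the bearing stand by one of its upright ribs, with a fingertip, so that it spins counter-clockwise seen from above and runs on freely until its dark index mark has gone by the pointer once and comes round again. On that next pass or a later one, stop it by pressing a fingertip on the flat outer ring, never by the ribs, so that the mark stands at the pointer; once well under way it must not come to rest anywhere else. Finish with the fingertip still pressed on the ring, holding it there; do not lift the disc off its spindle, and leave the other things on the bench alone.

Things in the scene. Friction and masses are not known exactly. Their poses are not given: they have to be found in the camera images.
- disc_centre (a point): On the axis of a horizontal disc, 250 mm across and about 1 kg, that turns freely about a vertical spindle on a low fixed bearing stand. The point is level with the top of the disc's flat outer ring (100 mm above the bench). A hub 42 mm across stands to 23 mm above that. The disc only rests on its spindle and would lift off if pulled up.
- disc (a joint): Angle of the disc in rad, growing counter-clockwise seen from above, not wrapped: 0 is the mark at the pointer; 6.28, 12.57 are later passes. Starts at rest between -4.2 and -0.6. It coasts on light bearings, ever slower, halving its speed in some 4 to 5 s: from 3 rad/s it runs on 14 to 20 rad, from 1.7 rad/s 7 to 10, from 1 rad/s 3.5 to 5.
- ribs: Two upright ribs that turn with the disc, to flick it by. Origin on the disc's axis, 10 mm below the ring's top; the ribs lie along its +y and -y axes, each from radius 27 to 77 mm, 8 mm thick, tops 26 mm above the ring's top (22 mm above the centre plate). The index mark is along its +x axis, a quarter turn from both ribs.
- outer_ring: The disc's flat outer ring, for braking: bare aluminium, 10 mm thick, its flat top from radius 86 to 125 mm. Origin on the disc's axis at the ring's underside, 10 mm below its top; +x points to the index mark. Inside radius 86 mm is a painted centre plate, its top 4 mm higher than the ring's.
- index_mark (a point): The index mark, a dark radial line 9 mm wide and 36 mm long across the top of the outer ring; this point is 120 mm from the axis, on the ring's top.
- pointer_tip (a point): Tip of the fixed pointer, a dark blade 12 mm wide on a post at the edge of the disc, pointing at its axis. The tip is 132 mm from the axis, level with the ring's top; the post behind it reaches 2 mm higher and out to 189 mm from the axis. The stand, and the pointer with it, is turned differently each time.
- shaft_collar: Bystander, to be left alone: steel shaft collar lying flat, a ring 54 mm across and 18 mm high with a 25 mm bore; origin at the middle of its underside.
- ball_bearing: Bystander, to be left alone: steel ball bearing lying flat, 62 mm across and 16 mm high; origin at the middle of its underside.
- bottle_a: Bystander, to be left alone: grey plastic jar with a red cap, 52 mm across and 100 mm high, upright; origin at the middle of its underside.
- bottle_b: Bystander, to be left alone: second grey plastic jar like the other, 52 mm across and 100 mm high, upright; origin at the middle of its underside.
- hex_driver: Bystander, to be left alone: hand driver lying down, 170 mm long; origin at the middle of its underside.
- profile_offcut: Bystander, to be left alone: short piece of slotted aluminium profile lying down, 110 x 40 x 40 mm; origin at the middle of its underside.

How it is judged:
On the way:
1. the disc runs freely counter-clockwise, untouched, at least half a turn beyond its first pass of the pointer (value of joint disc above 3.1 rad and velocity of joint disc above 0.2 rad/s and contact force between the fingers and disc below 0.05 N), for 0.2 s.
At the end, for the whole second after the job is handed in: The disc stands still with the index mark at the pointer, within 14 mm to either side (7 degrees), on its second or a later pass, while a fingertip presses on the outer ring with at least 0.5 N and nothing touches the ribs (value of joint disc above 5.9 rad and horizontal distance between index_mark and pointer_tip below 0.019 m and velocity of joint disc between -0.05 and 0.05 rad/s and contact force between the fingers and outer_ring above 0.5 N and contact force between the fingers and ribs below 0.1 N and height (world z) of disc_centre below 0.105 m); the arm keeps its last pose, push and grip.
It fails at once if the disc comes to rest more than half a radian (60 mm) off the pointer after it has made half a turn beyond the first pass (value of joint disc above 3.1 rad and velocity of joint disc between -0.05 and 0.05 rad/s and horizontal distance between index_mark and pointer_tip above 0.064 m).
It fails at once if the ribs are pushed or blocked once the mark is half a turn beyond its first pass (value of joint disc above 3.1 rad and contact force between the fingers and ribs above 0.3 N).
It fails at once if the disc is lifted off its seat by more than 8 mm (height (world z) of disc_centre above 0.108 m).
It fails at once if a bystander is moved by more than 15 mm, or lifted (distance of any of shaft_collar, ball_bearing, bottle_a, bottle_b, hex_driver, profile_offcut from where it was at the start of the episode above 0.015 m).
It also fails if it takes over 64 s, if anything falls off the work surface, if the arm or the gripper's body presses on something with over 40 N, if the wrist force passes 120 N, or if a joint passes its speed limit or range.

ROBOT

A 7-joint arm with a two-finger parallel gripper is mounted at the origin on the work surface. World frame = base frame: x ahead of the robot, y to its left, z up, the work surface at z = 0. Lengths are in m, angles in rad, forces in N, time in s.
With the tool pointing down it reaches from about 0.4 to 0.85 m from the base axis. Payload 10.4 kg.
Tool frame: the origin (TCP) lies at the very end of the fingers, on their centre line; the grasp point (between the pads) lies 19 mm behind it; z points along the fingers, y is the direction in which the jaws open and shut (so a half turn about z gives the same grasp; the last joint's range is limited). The gripper opens to 87 mm and grips with 3 to 60 N. Pads are 19 mm wide; open, the fingers measure 117 mm over their backs; the gripper's body (75 mm by 190 mm) begins 51 mm behind the grasp point.
Start: joints at [-1.345, 0.332, -0.065, 1.46, 0.022, 1.35, -0.088], TCP at [0.154, 0.606, 0.202] pointing down, gripper open.
Joint ranges: [-2.6, 2.6], [-0.5, 2.12], [-1.47, 1.34], [0.16, 2.42], [-1.27, 4.41], [0.06, 2.06], [-2.6, 2.6]. Speed limits (rad/s): [2.22, 2.22, 2.79, 2.79, 3.14, 3.14, 3.14].

INTERFACE

Orientations are given as a unit quaternion [x, y, z, w].
In Python, from bench import read_state, imaging, r gives the robot as it stands. The module is installed in compiled form; this text tells all that it offers.
- The arm moves only by the tool move_arm, never from a script. Its argument "series" is a list of rows, each a list of 4 numbers: the shift along the tool's x, y, z in m, then the turn about the tool's z in rad. In form: [[x, y, z, roll], ...]. A call has 1 to 20 rows; each row is the pose to reach, as a shift and turn from the pose commanded when the call began, along the tool's axes at that moment; what a row does not reach only later rows make up. A row lasts 1/10 s, in which the tool goes at most 50 mm and 8.59 degrees, less where a joint would pass 70% of its speed; a pose out of reach is approached as far as the arm can. A call with a gripper value outside its range is refused whole. "claw" is the gripper's target within -1 to 1 (fully open at 1, half-way at 0, shut at -1), set as the call begins (left out, the last holds). The fingers move at their own pace and stop on an object; "newtons" is the grip in N (left out, the last holds). Time passes only in rows, so rows that repeat a pose let the fingers close. It gives the time, the measured TCP pose, the force and the opening at its end, in the units of the state.
- read_state(): the state, without advancing time (a new reading comes with each control period).
- imaging.camera(name): name is "scene" or "top" or "wrist"; returns (picture, depth): 480x640x3 uint8, red, green, blue; 480x640 float32, m along the optical axis (not along the pixel's ray), 0 where there is no reading.
- imaging.get_calibration(name): a dict with "camera_matrix" (3x3 intrinsics, pixels), "k1" (the pictures are not rectified: a ray, as slopes to the right and down, at radius r is drawn at 1 + k1 r^2 times it, then the intrinsics apply), "R" (3x3) and "t" (3): a world point X has camera coordinates R X + t. Camera axes: x right, y down, z forward; pixel columns grow to the right and rows downward; lengths in m; the calibration is good to about 2 mm. A picture is of the moment at which its call begins: read the wrist's pose just before it. get_calibration takes no time and is no camera call; for the wrist camera it gives the pose at the moment of the call.
- r.close_job(): hands the job in, once; it reports no verdict.
The state is a dict: "time": time; "joint_positions": joint angles; "joint_vel": joint speeds; "joint_torque": joint torques, N m; "ee_pos": TCP position; "eef_rot": TCP orientation; "ft_force": force on the tool from outside, world axes, zero at the start; "torque": the same for the moment, N m; "width": finger opening in m.
Only numpy, scipy, OpenCV 4.12 (cv2) and the standard library are available. Lean on these libraries where they do the work, as an engineer would, in place of code of your own. Each camera call takes 0.05 s, during which the arm holds its last target.

## Working session

There is one attempt and no reset: what is moved stays moved. The work goes in short steps, Python scripts to look and compute and a tool call to move; the robot and the scene stay as the last step left them, time stands still between calls to the robot, and variables do not carry over. Pictures are saved under pics/ and viewed, and the job is handed in when it is done.

Besides the shell and the picture viewer there is one more tool, called after ">>>" as name(argument=value, ...), one argument or row to a line, values as JSON. move_arm: Moves the arm, as the interface text tells. Its arguments: {"type":"object","properties":{"series":{"type":"array","items":{"type":"array","items":{"type":"number"}}},"claw":{"type":"number"},"newtons":{"type":"number"}},"required":["series"]}

```bash
mkdir -p pics
python3 - <<'E'
from bench import read_state, imaging, r
import cv2,numpy as np
s=read_state();print(s)
for n in ["scene","top","wrist"]:
    p,d=imaging.camera(n);cv2.imwrite(f"pics/{n}0.png",p[:,:,::-1]);np.savez(f"{n}0.npz",p=p,d=d)
    c=imaging.get_calibration(n);print(n,c)
E
```

```text
{'time': 0.0, 'joint_positions': array([-1.3446193 ,  0.33287912, -0.0646814 ,  1.4609606 ,  0.02160923,
        1.34988123, -0.08851307]), 'joint_vel': array([-0.00024999, -0.00103924, -0.00186271,  0.00148812, -0.00021817,
        0.00011932,  0.00065536]), 'joint_torque': array([ 1.37667057e-04, -6.23254609e+01,  2.48983997e-02, -3.89886475e+01,
       -6.14417321e-02,  3.97319079e-02,  1.16977017e-04]), 'ee_pos': array([0.15380482, 0.60534675, 0.20124017]), 'eef_rot': array([ 1.24071549e-01,  9.92273016e-01, -7.14690093e-04, -4.83190651e-05]), 'ft_force': array([ 0.06810834, -0.77108907,  0.10627834]), 'torque': array([-0.00537674,  0.00930978, -0.02435071]), 'width': 0.08713630743954402}
scene {'camera_matrix': array([[491.21479618,   0.        , 315.15291382],
       [  0.        , 491.21479618, 236.19268259],
       [  0.        ,   0.        ,   1.        ]]), 'k1': 0.0258134767837509, 'R': array([[-0.44389077,  0.89593095, -0.01639258],
       [ 0.56775923,  0.26705027, -0.77867426],
       [-0.69326073, -0.35495336, -0.62721422]]), 't': array([ 0.19869828, -0.27718968,  1.52801955])}
top {'camera_matrix': array([[434.41551297,   0.        , 323.52369128],
       [  0.        , 434.41551297, 237.20291297],
       [  0.        ,   0.        ,   1.        ]]), 'k1': -0.06573724465502664, 'R': array([[-0.01769728, -0.9998403 ,  0.00248705],
       [-0.98950291,  0.01715738, -0.14349079],
       [ 0.1434252 , -0.00500034, -0.98964853]]), 't': array([0.06203314, 0.58727872, 0.77763422])}
wrist {'camera_matrix': array([[355.34580983,   0.        , 326.71297828],
       [  0.        , 355.34580983, 240.44528328],
       [  0.        ,   0.        ,   1.        ]]), 'k1': -0.06605421919623487, 'R': array([[ 0.24704508,  0.96900312, -0.00129643],
       [ 0.935538  , -0.23816422,  0.26085716],
       [ 0.25246263, -0.06565634, -0.96537654]]), 't': array([-0.62433836, -0.03116687,  0.39035103])}
```

View pics/scene0.png

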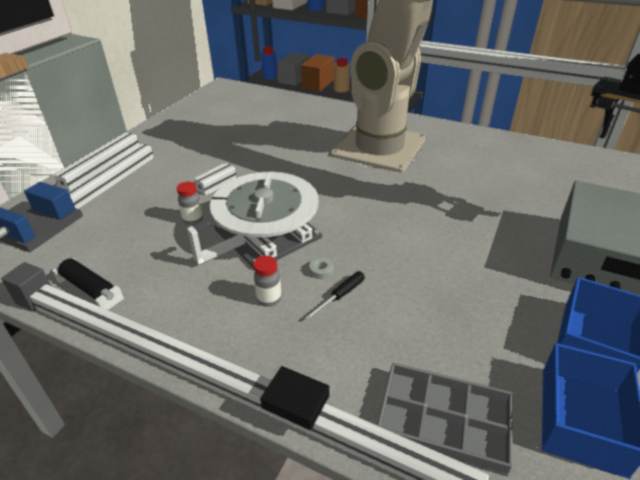

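View pics/top0.png

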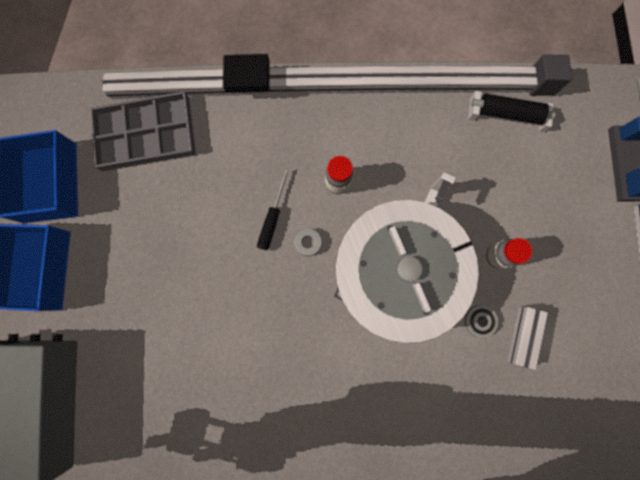

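View pics/wrist0.png

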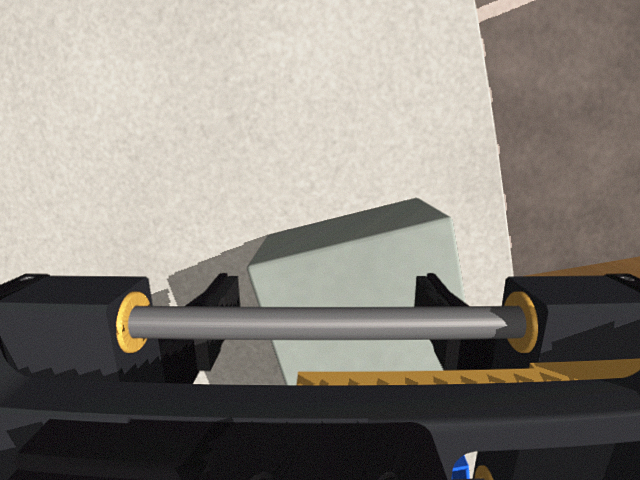

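```bash
cat > h.py <<'E'
import numpy as np,cv2
def project(c,X):
    X=np.atleast_2d(X);P=X@c["R"].T+c["t"];s=P[:,:2]/P[:,2:];r2=(s**2).sum(1,keepdims=True)
    s=s*(1+c["k1"]*r2);K=c["camera_matrix"];return s*[K[0,0],K[1,1]]+K[:2,2]
def cast(c,uv,z):
    uv=np.atleast_2d(np.float64(uv));K=c["camera_matrix"];d=(uv-K[:2,2])/[K[0,0],K[1,1]];s=d.copy()
    for _ in range(20): s=d/(1+c["k1"]*(s**2).sum(1,keepdims=True))
    D=np.c_[s,np.ones(len(s))]@c["R"];C=-c["R"].T@c["t"]
    return C+D*((z-C[2])/D[:,2])[:,None]
E
python3 - <<'E'
from h import *
from bench import imaging
c=imaging.get_calibration("top");f=np.load("top0.npz");p=f["p"];d=f["d"]
cv2.imwrite("pics/topz.png",cv2.resize(p[140:360,320:560,::-1],None,fx=3.3,fy=2.7*1,interpolation=cv2.INTER_CUBIC)[:600])
hsv=cv2.cvtColor(p,cv2.COLOR_RGB2HSV)
# white ring
m=((hsv[:,:,2]>170)&(hsv[:,:,1]<60)).astype(np.uint8);m[:195]=0;m[345:]=0;m[:,:330]=0;m[:,485:]=0
n,l,st,ce=cv2.connectedComponentsWithStats(m)
i=1+np.argmax(st[1:,4]);print(st[i])
cn=max(cv2.findContours((l==i).astype(np.uint8),cv2.RETR_EXTERNAL,cv2.CHAIN_APPROX_NONE)[0],key=cv2.contourArea)
cn=cv2.convexHull(cn)[:,0,:]
W=cast(c,cn,0.1)[:,:2]
A=np.c_[2*W,np.ones(len(W))];b=(W**2).sum(1);
for _ in range(4):
    x=np.linalg.lstsq(A,b,rcond=None)[0];R=np.sqrt(x[2]+x[0]**2+x[1]**2);e=np.hypot(*(W-x[:2]).T)-R
    k=abs(e)<0.003;W=W[k];A=A[k];b=b[k]
print("centre",x[:2],"R",R,len(W),e.std())
for nm,uv,z in [("mark",(462,245),.1),("ptr",(433,200),.1),("post",(447,180),.1)]:
    q=cast(c,uv,z)[0];print(nm,q,np.hypot(*(q[:2]-x[:2])),np.degrees(np.arctan2(*(q[:2]-x[:2])[::-1])))
E
```

```text
[ 336  195  142  148 8015]
centre [ 0.52066801 -0.09189637] R 0.12406411813301083 46 0.00023916991338484192
mark [ 0.56180047 -0.19167464  0.1       ] 0.10792396545431142 -67.59665045596005
ptr [ 0.64360584 -0.144525    0.1       ] 0.13372914438621297 -23.175350448137742
post [ 0.68011273 -0.17210725  0.1       ] 0.1784836276063322 -26.70531738501462
```

View pics/topz.png

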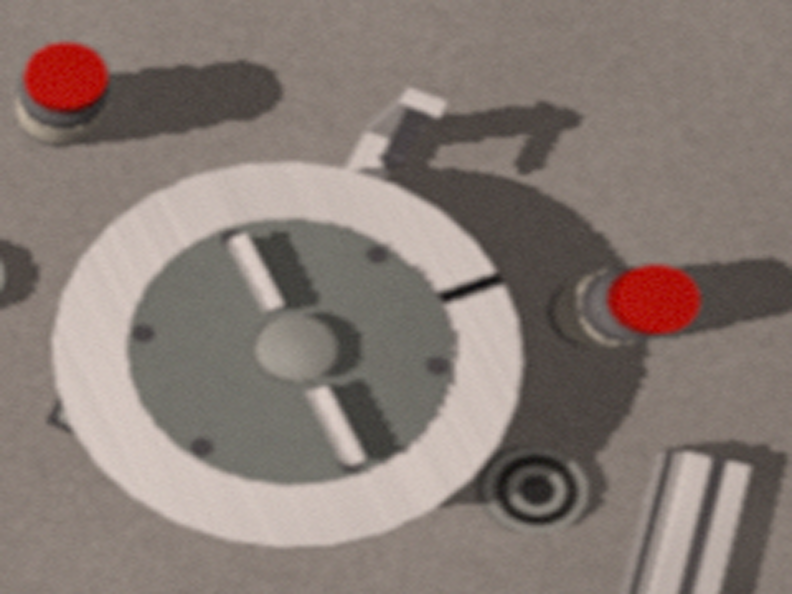

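Run:
```python
from h import *
p=np.load("top0.npz")["p"][:,:,::-1];q=np.load("scene0.npz")["p"][:,:,::-1]
a=cv2.resize(p[160:230,400:480],None,fx=5,fy=5,interpolation=cv2.INTER_NEAREST)
b=cv2.resize(q[160:275,170:330],None,fx=5,fy=5,interpolation=cv2.INTER_NEAREST)
cv2.imwrite("pics/za.png",a);cv2.imwrite("pics/zb.png",b)
```

```text
(no output)
```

View pics/za.png

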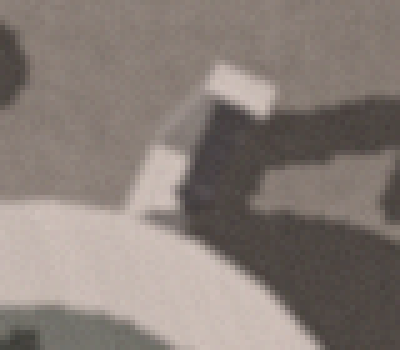

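View pics/zb.png

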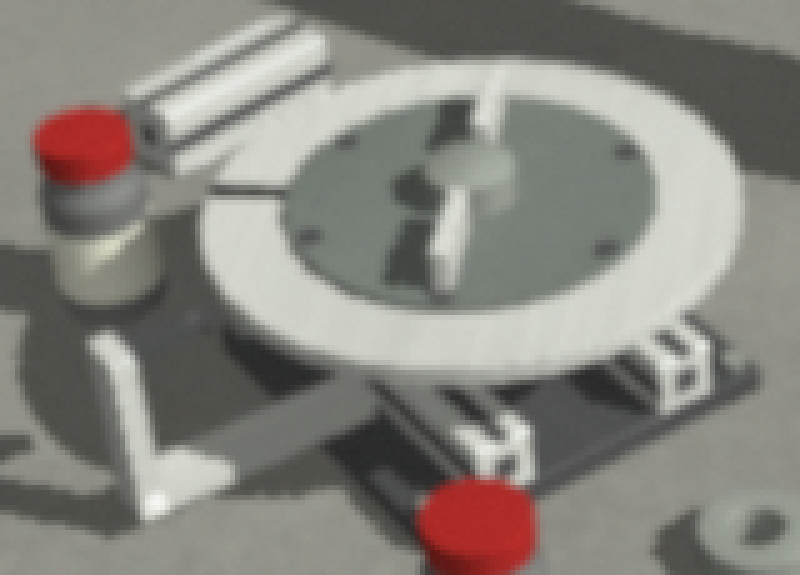

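Run:
```python
from h import *
from bench import imaging
c=imaging.get_calibration("top");f=np.load("top0.npz");p=f["p"]
C=np.array([.5207,-.0919])
for nm,uv in [("outer",(449.2,174.6)),("postmid",(448.3,177.8)),("inner",(447.5,180.6))]:
    q=cast(c,uv,.102)[0,:2]-C;print(nm,np.hypot(*q),np.degrees(np.arctan2(q[1],q[0])))
a=p[160:230,400:480,::-1].astype(float);a=np.clip((a-30)*4,0,255).astype(np.uint8)
cv2.imwrite("pics/za2.png",cv2.resize(a,None,fx=7,fy=7,interpolation=cv2.INTER_NEAREST))
d=f["d"];cal=c;print(np.round(d[172:206:3,432:456:2],3))
# hub, ribs, mark by depth->height
K=c["camera_matrix"]
v,u=np.mgrid[0:480,0:640]
uv=np.c_[u.ravel(),v.ravel()].astype(float)
dd=(uv-K[:2,2])/K[0,0];s=dd.copy()
for _ in range(15): s=dd/(1+c["k1"]*(s**2).sum(1,keepdims=True))
X=(np.c_[s,np.ones(len(s))]*d.reshape(-1,1)-c["t"])@c["R"]
X=X.reshape(480,640,3);np.save("X0.npy",X)
rr=np.hypot(X[...,0]-C[0],X[...,1]-C[1])
for lo,hi in [(.09,.12),(.05,.08),(0,.015),(.135,.19)]:
    k=(rr>lo)&(rr<hi);z=X[...,2][k];print(lo,hi,np.percentile(z,[2,25,50,75,98]).round(4))
k=(rr<.085)&(rr>.03)&(X[...,2]>.115);P=X[k][:,:2]-C
for sg in (1,-1):
    Q=P[P[:,0]*sg>0];m=Q.mean(0);print("rib",len(Q),m,np.hypot(*m),np.degrees(np.arctan2(m[1],m[0])))
k=(rr>.13)&(rr<.2)&(X[...,2]>.085);P=X[k]-[*C,0];print("pointer",len(P),np.c_[np.hypot(P[:,0],P[:,1])*1e3,np.degrees(np.arctan2(P[:,1],P[:,0])),P[:,2]*1e3].round(1)[::4])
```

```text
outer 0.18869245240296223 -26.51947429928583
postmid 0.1824851026295609 -26.782136236753857
inner 0.1770617587439915 -27.02019581947401
[[0.881 0.883 0.883 0.884 0.881 0.883 0.777 0.88  0.882 0.883 0.88  0.881]
 [0.882 0.88  0.    0.881 0.798 0.778 0.775 0.778 0.773 0.776 0.881 0.884]
 [0.879 0.88  0.883 0.806 0.782 0.778 0.773 0.776 0.777 0.777 0.774 0.778]
 [0.88  0.882 0.813 0.798 0.794 0.783 0.776 0.777 0.778 0.774 0.775 0.877]
 [0.851 0.822 0.817 0.811 0.81  0.777 0.777 0.775 0.778 0.784 0.879 0.878]
 [0.843 0.837 0.831 0.826 0.775 0.776 0.773 0.777 0.877 0.879 0.882 0.876]
 [0.853 0.85  0.845 0.78  0.776 0.774 0.774 0.879 0.877 0.88  0.88  0.878]
 [0.848 0.847 0.847 0.777 0.774 0.775 0.772 0.876 0.877 0.875 0.875 0.878]
 [0.85  0.849 0.775 0.772 0.773 0.774 0.877 0.872 0.874 0.874 0.873 0.875]
 [0.849 0.849 0.772 0.771 0.773 0.873 0.875 0.876 0.876 0.875 0.876 0.874]
 [0.847 0.846 0.773 0.875 0.876 0.876 0.875 0.876 0.876 0.872 0.875 0.872]
 [0.772 0.846 0.845 0.872 0.873 0.873 0.872 0.872 0.874 0.872 0.874 0.87 ]]
0.09 0.12 [0.0971 0.0987 0.0996 0.1005 0.1023]
0.05 0.08 [0.1011 0.1029 0.1037 0.1047 0.1254]
0 0.015 [0.1195 0.1216 0.1223 0.1231 0.1246]
0.135 0.19 [-3.200e-03 -1.000e-03  2.000e-04  2.100e-03  8.537e-01]
rib 159 [0.04916311 0.01923047] 0.052790360525108035 21.36328146603903
rib 163 [-0.04909716 -0.01933769] 0.05276815017358524 -158.50222353774825
pointer 1784 [[156.  108.7 853.7]
 [156.  108.7 853.7]
 [156.  108.7 853.7]
 ...
 [156.  108.7 853.7]
 [156.  108.7 853.7]
 [156.  108.7 853.7]]
```

View pics/za2.png

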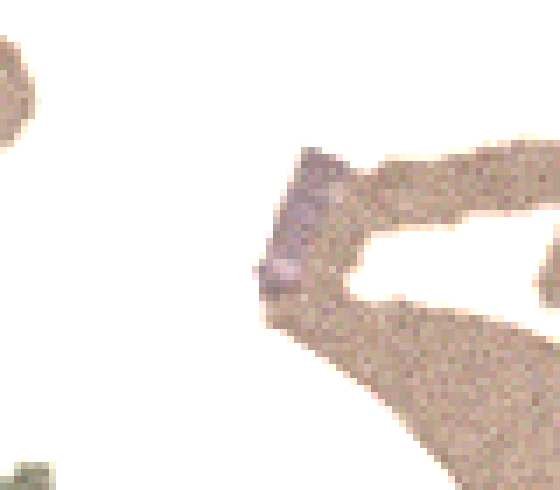

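>>> move_arm(
  series=[
    [-0.42,-0.26,0,-1.0],
    [-0.42,-0.26,0,-1.0],
    [-0.42,-0.26,0,-1.0],
    [-0.42,-0.26,0,-1.0],
    [-0.42,-0.26,0,-1.0],
    [-0.42,-0.26,0,-1.0],
    [-0.42,-0.26,0,-1.0],
    [-0.42,-0.26,0,-1.0],
    [-0.42,-0.26,0,-1.0],
    [-0.42,-0.26,0,-1.0],
    [-0.498,-0.688,0.04,-1.0],
    [-0.498,-0.688,0.04,-1.0],
    [-0.498,-0.688,0.04,-1.0],
    [-0.498,-0.688,0.04,-1.0],
    [-0.498,-0.688,0.04,-1.0],
    [-0.498,-0.688,0.04,-1.0],
    [-0.498,-0.688,0.04,-1.0],
    [-0.498,-0.688,0.04,-1.0],
    [-0.498,-0.688,0.04,-1.0],
    [-0.498,-0.688,0.04,-1.0],
  ],
  claw=-1,
  newtons=30,
)

```text
time: 2.15
ee_pos: [0.468, -0.1625, 0.1639]
eef_rot: [-0.366, 0.931, -0.003, -0.003]
ft_force: [0.3, 2.0, -1.0]
width: 0.0006
```

```bash
cat > look.py <<'E'
import sys
from h import *
from bench import read_state,imaging
n=sys.argv[1]
for cam in ("top","scene"):
    p,d=imaging.camera(cam);cv2.imwrite(f"pics/{cam}{n}.png",p[:,:,::-1]);np.savez(f"{cam}{n}.npz",p=p,d=d)
s=read_state();print(s["time"],s["ee_pos"],s["eef_rot"],s["ft_force"],s["joint_positions"])
E
python3 look.py 1
```

```text
2.25 [ 0.46729355 -0.16406872  0.16380574] [-0.36406554  0.93136506 -0.00269974 -0.00284827] [ 0.04808478 -0.48298932 -0.1418429 ] [ 0.01361336  0.06703646  0.23649696  1.85993253 -0.00851198  1.21797787
  2.56861845]
```

View pics/top1.png

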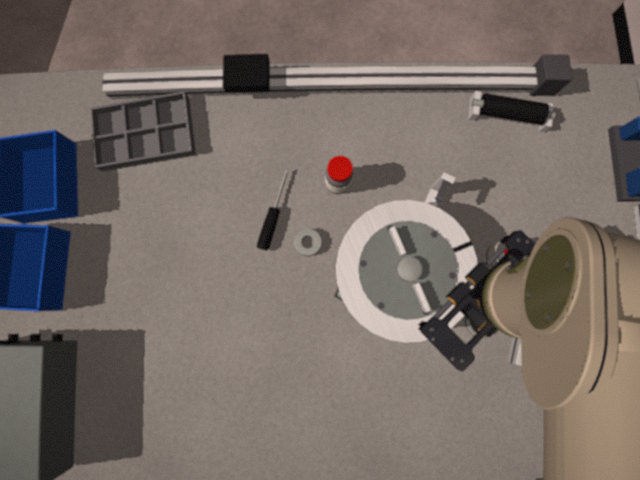

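View pics/scene1.png

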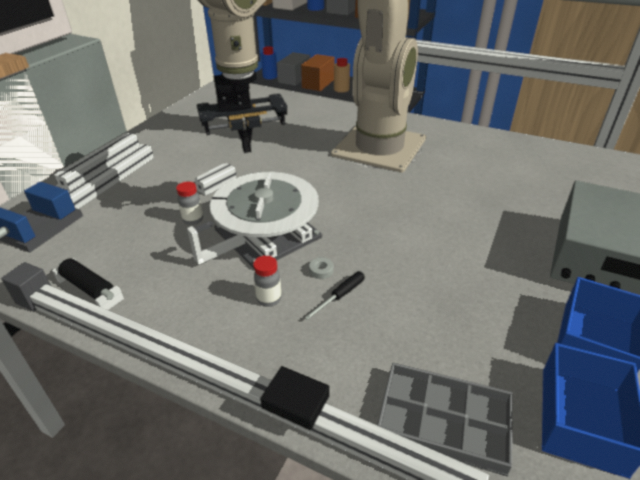

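>>> move_arm(
  series=[
    [0.019,-0.0165,0.0,1.57],
    [0.019,-0.0165,0.0,1.57],
    [0.019,-0.0165,0.0,1.57],
    [0.019,-0.0165,0.0,1.57],
    [0.019,-0.0165,0.0,1.57],
    [0.019,-0.0165,0.0,1.57],
    [0.019,-0.0165,0.0,1.57],
    [0.019,-0.0165,0.0,1.57],
    [0.019,-0.0165,0.0,1.57],
    [0.019,-0.0165,0.04,1.57],
    [0.019,-0.0165,0.04,1.57],
    [0.019,-0.0165,0.04,1.57],
  ],
)

```text
time: 3.45
ee_pos: [0.4656, -0.1845, 0.1236]
eef_rot: [0.397, 0.918, -0.004, -0.001]
ft_force: [1.7, -0.4, 0.7]
width: 0.0003
```

```bash
python3 look.py 2
```

```text
3.55 [ 0.46645239 -0.18511333  0.12485564] [ 3.96017087e-01  9.18235924e-01 -3.59520876e-03  5.74617643e-04] [0.1741367  0.1446477  0.45946345] [-0.02825882  0.11645204  0.33206661  1.89807988 -0.03380089  1.13320285
  1.07247386]
```

>>> move_arm(
  series=[
    [-0.001,-0.004,0.01,0],
    [-0.001,-0.004,0.02,0],
    [-0.001,-0.004,0.023,0],
    [-0.001,-0.004,0.025,0],
    [-0.001,-0.004,0.026,0],
    [-0.001,-0.004,0.026,0],
  ],
)

```text
time: 4.15
ee_pos: [0.4636, -0.1897, 0.0984]
eef_rot: [0.398, 0.917, -0.004, 0.0]
ft_force: [1.2, 0.2, -0.1]
width: 0.0005
```

```bash
python3 look.py 3
```

```text
4.25 [ 0.46366138 -0.18970589  0.09857929] [ 3.97886500e-01  9.17427640e-01 -3.56650929e-03  3.71215936e-04] [ 0.25260825  1.06979748 -0.05351095] [-0.01519362  0.14466503  0.33255854  1.92838898 -0.04533366  1.07673075
  1.08801118]
```

>>> move_arm(
  series=[
    [0,0,0.001,0],
    [0,0,0.002,0],
    [0,0,0.002,0],
  ],
)

```text
time: 4.55
ee_pos: [0.4634, -0.1896, 0.0963]
eef_rot: [0.398, 0.917, -0.004, 0.0]
ft_force: [-0.5, 1.0, -0.0]
width: 0.0006
```

```bash
cat > st.py <<'E'
from bench import read_state
s=read_state();print(round(s["time"],3),s["ee_pos"].round(4),s["ft_force"].round(2))
E
python3 st.py
```

```text
4.55 [ 0.4634 -0.1896  0.0963] [-0.46  1.01 -0.04]
```

>>> move_arm(
  series=[
    [0,0,0.001,0],
    [0,0,0.002,0],
    [0,0,0.002,0],
  ],
)

```text
time: 4.85
ee_pos: [0.4634, -0.1897, 0.0942]
eef_rot: [0.398, 0.917, -0.004, 0.0]
ft_force: [-0.0, -0.0, 0.8]
width: 0.0006
```

```bash
python3 st.py; python3 look.py 4
python3 - <<'E'
import cv2
from bench import imaging
p,d=imaging.camera("wrist");cv2.imwrite("pics/w4.png",p[:,:,::-1])
a=cv2.imread("pics/scene4.png");cv2.imwrite("pics/s4z.png",cv2.resize(a[90:250,150:350],None,fx=4,fy=3.75/1,interpolation=cv2.INTER_CUBIC))
E
```

```text
4.85 [ 0.4634 -0.1897  0.0942] [-0.04 -0.04  0.76]
4.95 [ 0.46346621 -0.18969066  0.09434306] [ 3.97914201e-01  9.17415438e-01 -3.62993569e-03  1.61260809e-04] [-0.24262099 -0.16254969  0.99747851] [-0.01453409  0.14976178  0.3324298   1.93276329 -0.04731139  1.06799372
  1.08957313]
```

View pics/w4.png

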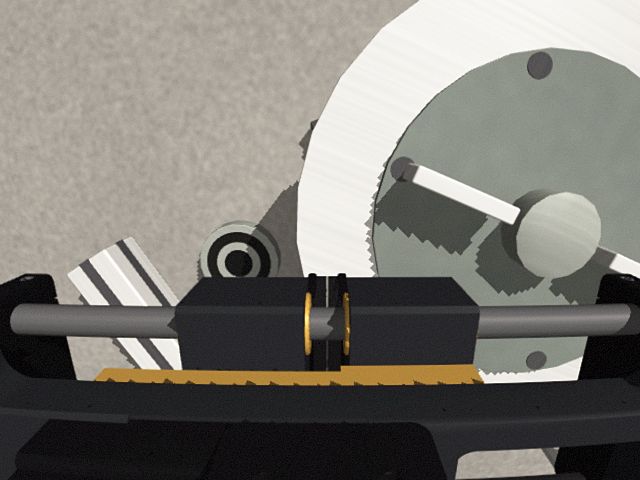

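View pics/s4z.png

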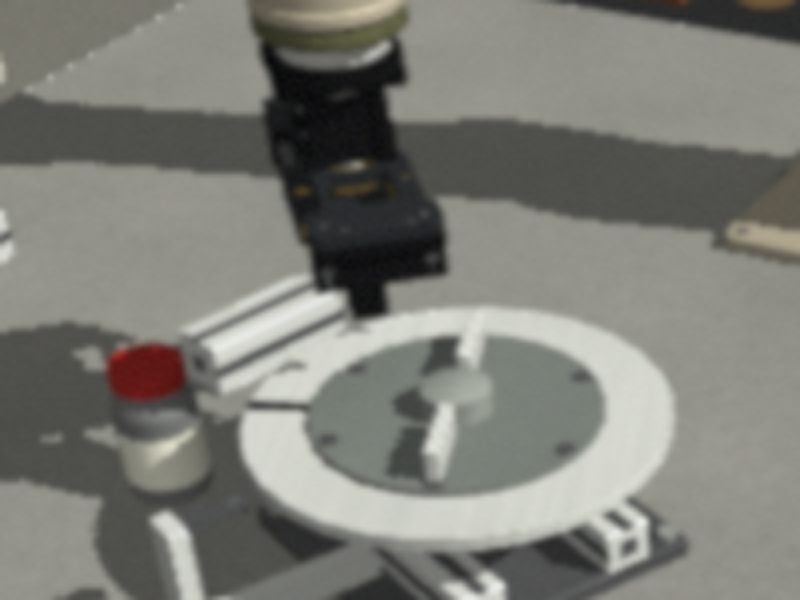

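Run:
```python
from h import *
from bench import imaging
c=imaging.get_calibration("scene")
C=np.array([.5207,-.0919])
p=np.load("scene4.npz")["p"][:,:,::-1].copy()
a=cv2.resize(p[110:260,160:340],None,fx=4,fy=4,interpolation=cv2.INTER_CUBIC)
def dr(X,col):
    for q in project(c,X):
        u=((q-[160,110])*4+1.5);cv2.circle(a,tuple(int(v) for v in u),2,col,-1)
th=np.linspace(0,2*np.pi,72,endpoint=False)
dr(np.c_[C[0]+.125*np.cos(th),C[1]+.125*np.sin(th),0*th+.1],(0,0,255))
dr([[.4634,-.1897,.0943]],(0,255,0));dr([[.4634,-.1897,.0943+.07]],(0,255,0))
t=np.radians(-26.8);dr([[C[0]+.132*np.cos(t),C[1]+.132*np.sin(t),.1]],(255,0,0))
cv2.imwrite("pics/ov.png",a)
```

```text
(no output)
```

View pics/ov.png

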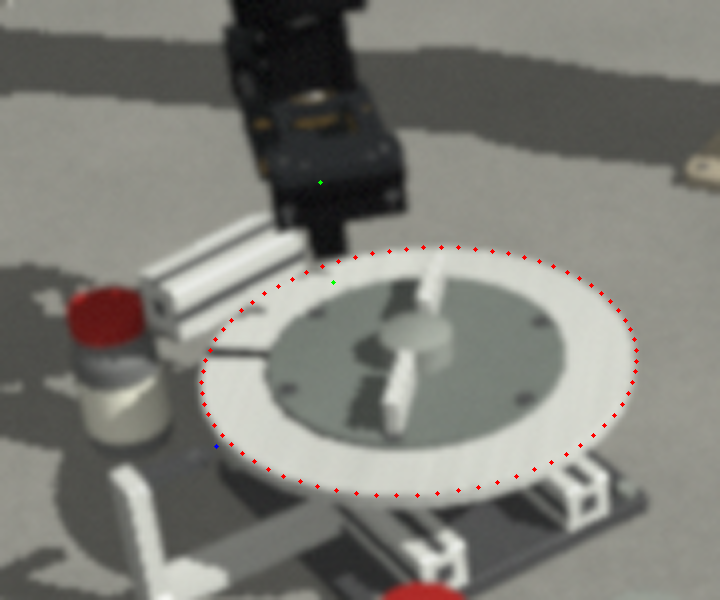

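Run:
```python
from h import *
from bench import imaging,read_state
s=read_state();T=s["ee_pos"];print(T,s["width"])
C=np.array([.5207,-.0919]);th=np.linspace(0,2*np.pi,120,endpoint=False)
ring=np.c_[C[0]+.125*np.cos(th),C[1]+.125*np.sin(th),0*th+.1]
for n in ("wrist","top"):
    c=imaging.get_calibration(n)
    p=cv2.imread("pics/w4.png") if n=="wrist" else np.load("top4.npz")["p"][:,:,::-1].copy()
    for X,col in ((ring,(0,0,255)),(np.array([T,T+[0,0,.07]]),(0,255,0))):
        ok=(X@c["R"].T+c["t"])[:,2]>0.02
        for q in project(c,X[ok]):
            if -50<q[0]<700 and -50<q[1]<550: cv2.circle(p,tuple(int(v) for v in q.round()),2 if n=="wrist" else 1,col,-1)
    if n=="top": p=cv2.resize(p[180:380,320:560],None,fx=3,fy=3)
    cv2.imwrite(f"pics/ov_{n}.png",p); print(n,-c["R"].T@c["t"])
```

```text
[ 0.46347905 -0.18968532  0.09436876] 0.0007544202391107839
wrist [ 0.41527882 -0.1364897   0.27683816]
top [0.47067948 0.05583551 0.85369937]
```

View pics/ov_wrist.png

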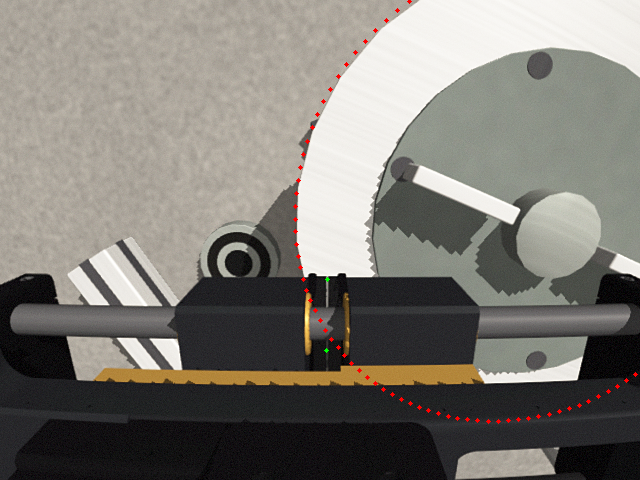

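View pics/ov_top.png

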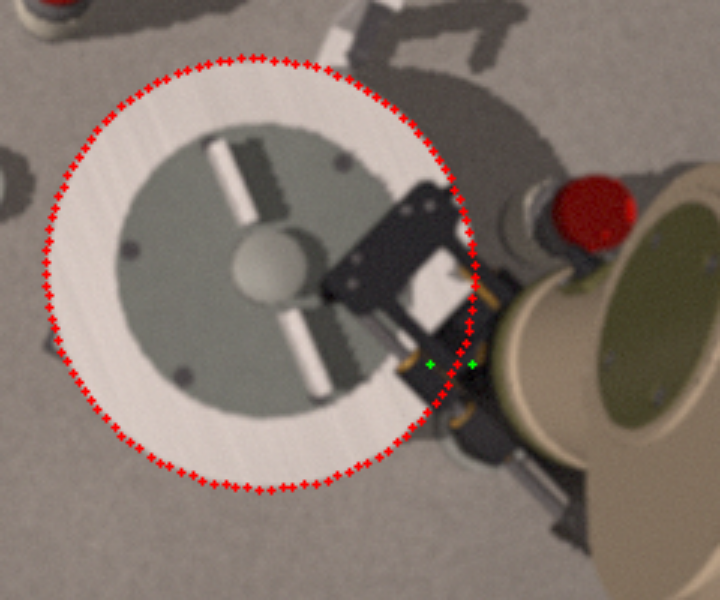

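Run:
```python
from h import *
from bench import imaging
def cloud(c,d):
    K=c["camera_matrix"];v,u=np.mgrid[0:480,0:640];uv=np.c_[u.ravel(),v.ravel()].astype(float)
    dd=(uv-K[:2,2])/K[0,0];s=dd.copy()
    for _ in range(15): s=dd/(1+c["k1"]*(s**2).sum(1,keepdims=True))
    return ((np.c_[s,np.ones(len(s))]*d.reshape(-1,1)-c["t"])@c["R"]).reshape(480,640,3)
c=imaging.get_calibration("scene");X=cloud(c,np.load("scene4.npz")["d"])
for v in range(160,180,1):
    print(v,[tuple((X[v,u]*1000).round().astype(int)) for u in (239,242,245)])
```

```text
160 [(np.int64(533), np.int64(-141), np.int64(200)), (np.int64(534), np.int64(-132), np.int64(203)), (np.int64(527), np.int64(-129), np.int64(200))]
161 [(np.int64(535), np.int64(-140), np.int64(199)), (np.int64(535), np.int64(-132), np.int64(200)), (np.int64(525), np.int64(-131), np.int64(196))]
162 [(np.int64(537), np.int64(-139), np.int64(197)), (np.int64(528), np.int64(-138), np.int64(193)), (np.int64(527), np.int64(-130), np.int64(194))]
163 [(np.int64(539), np.int64(-138), np.int64(196)), (np.int64(534), np.int64(-134), np.int64(194)), (np.int64(525), np.int64(-132), np.int64(191))]
164 [(np.int64(536), np.int64(-140), np.int64(191)), (np.int64(531), np.int64(-136), np.int64(190)), (np.int64(530), np.int64(-129), np.int64(191))]
165 [(np.int64(537), np.int64(-140), np.int64(190)), (np.int64(533), np.int64(-135), np.int64(189)), (np.int64(528), np.int64(-131), np.int64(187))]
166 [(np.int64(538), np.int64(-140), np.int64(187)), (np.int64(534), np.int64(-135), np.int64(187)), (np.int64(530), np.int64(-129), np.int64(186))]
167 [(np.int64(537), np.int64(-140), np.int64(185)), (np.
[... 1170 characters left out ...]
, np.int64(118)), (np.int64(472), np.int64(-184), np.int64(116)), (np.int64(314), np.int64(-291), np.int64(-1))]
176 [(np.int64(329), np.int64(-302), np.int64(1)), (np.int64(325), np.int64(-294), np.int64(2)), (np.int64(451), np.int64(-191), np.int64(100))]
177 [(np.int64(462), np.int64(-201), np.int64(100)), (np.int64(465), np.int64(-190), np.int64(104)), (np.int64(457), np.int64(-187), np.int64(101))]
178 [(np.int64(468), np.int64(-197), np.int64(101)), (np.int64(460), np.int64(-194), np.int64(98)), (np.int64(459), np.int64(-186), np.int64(99))]
179 [(np.int64(469), np.int64(-197), np.int64(99)), (np.int64(466), np.int64(-190), np.int64(99)), (np.int64(467), np.int64(-180), np.int64(102))]
```

>>> move_arm(
  series=[
    [0,0,0.006,0],
    [0,0,0.012,0],
    [0,0,0.013,0],
    [0,0,0.014,0],
  ],
)

```text
time: 5.4
ee_pos: [0.4632, -0.1898, 0.08]
eef_rot: [0.398, 0.917, -0.004, -0.0]
ft_force: [0.0, -0.4, 0.2]
width: 0.0006
```

```bash
python3 look.py 5
python3 - <<'E'
from h import *
from bench import imaging
p=np.load("scene5.npz")["p"][:,:,::-1];cv2.imwrite("pics/s5z.png",cv2.resize(p[110:260,160:340],None,fx=4,fy=4,interpolation=cv2.INTER_CUBIC))
E
```

```text
5.5 [ 0.46336499 -0.18980219  0.08023134] [ 3.97921875e-01  9.17411949e-01 -3.67309715e-03  7.31981312e-05] [ 0.29061191 -0.08471706  0.30728357] [-0.01179394  0.16765203  0.33156124  1.94646482 -0.0546021   1.03764616
  1.09553428]
```

View pics/s5z.png

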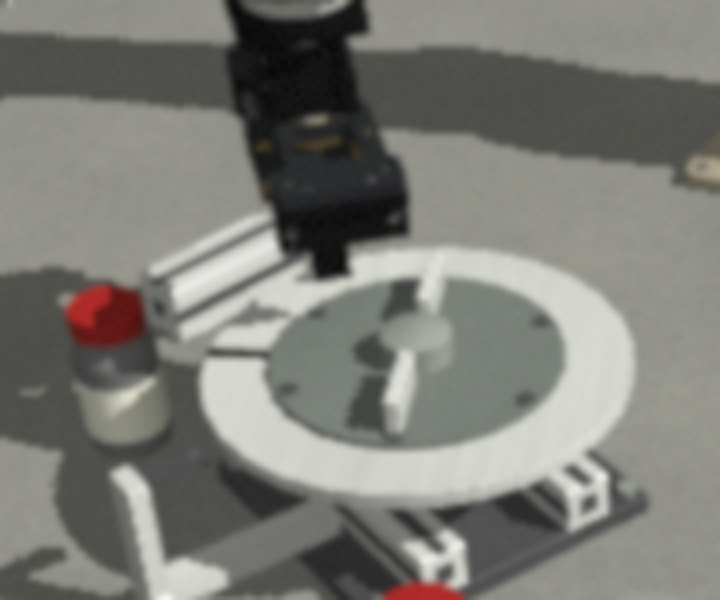

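>>> move_arm(
  series=[
    [0,0,0.001,0],
    [0,0,0.002,0],
    [0,0,0.002,0],
  ],
)

```text
time: 5.8
ee_pos: [0.4637, -0.19, 0.0786]
eef_rot: [0.398, 0.917, -0.004, 0.0]
ft_force: [-0.4, -0.3, 2.9]
width: 0.0007
```

```bash
python3 st.py
```

```text
5.8 [ 0.4637 -0.19    0.0786] [-0.41 -0.33  2.87]
```

>>> move_arm(
  series=[
    [0,0,0.001,0],
    [0,0,0.002,0],
    [0,0,0.002,0],
  ],
)

```text
time: 6.1
ee_pos: [0.4638, -0.1902, 0.0768]
eef_rot: [0.398, 0.917, -0.004, 0.001]
ft_force: [-0.5, -2.0, 6.6]
width: 0.0006
```

```bash
python3 st.py
```

```text
6.1 [ 0.4638 -0.1902  0.0768] [-0.48 -2.01  6.65]
```

>>> move_arm(
  series=[
    [0,0,-0.03,0],
    [0,0,-0.07,0],
    [0.04,0.026,-0.07,0],
    [0.087,0.057,-0.07,0],
    [0.087,0.057,-0.07,0],
    [0.087,0.057,-0.07,0],
    [0.087,0.057,-0.035,0],
    [0.087,0.057,-0.035,0],
    [0.087,0.057,-0.035,0],
  ],
)

```text
time: 7.0
ee_pos: [0.4452, -0.0882, 0.1107]
eef_rot: [0.399, 0.917, -0.004, -0.001]
ft_force: [-0.9, -0.2, 1.0]
width: 0.0006
```

```bash
python3 look.py 6
python3 - <<'E'
from h import *
p=np.load("scene6.npz")["p"][:,:,::-1];a=cv2.resize(p[110:260,160:340],None,fx=4,fy=4,interpolation=cv2.INTER_CUBIC)
q=np.load("top6.npz")["p"][:,:,::-1];b=cv2.resize(q[190:350,320:500],None,fx=3.3,fy=3.3,interpolation=cv2.INTER_CUBIC)
cv2.imwrite("pics/s6z.png",a);cv2.imwrite("pics/t6z.png",b)
E
```

```text
7.1 [ 0.44626578 -0.0878499   0.11175745] [ 3.98426643e-01  9.17193168e-01 -3.53587376e-03  6.32684217e-04] [0.33372277 0.48933241 1.1257153 ] [-1.41323077e-01  2.58629770e-02  2.33675753e-01  2.01734339e+00
  1.26255734e-03  1.10009502e+00  8.42896295e-01]
```

View pics/s6z.png

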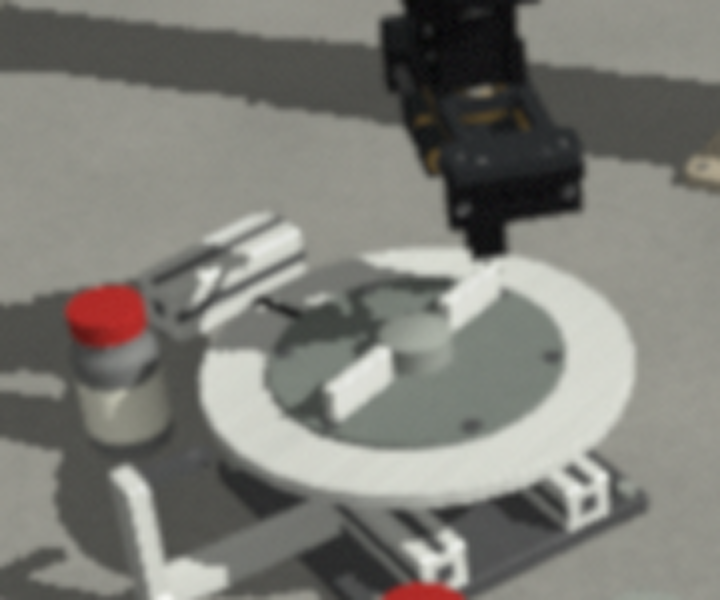

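View pics/t6z.png

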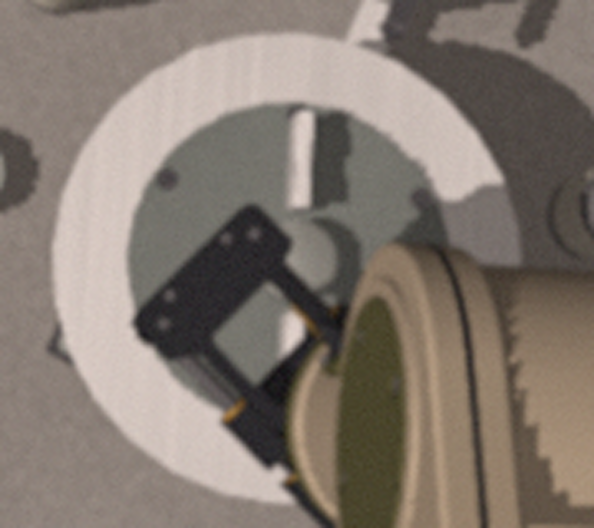

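```bash
cat > ang.py <<'E'
from h import *
from bench import imaging,read_state
C=np.array([.5207,-.0919])
def cloud(c,d):
    K=c["camera_matrix"];v,u=np.mgrid[0:480,0:640];uv=np.c_[u.ravel(),v.ravel()].astype(float)
    dd=(uv-K[:2,2])/K[0,0];s=dd.copy()
    for _ in range(8): s=dd/(1+c["k1"]*(s**2).sum(1,keepdims=True))
    return ((np.c_[s,np.ones(len(s))]*d.reshape(-1,1)-c["t"])@c["R"]).reshape(480,640,3)
def line_angle(cam,p,d):
    """angle of rib line mod 180 deg from rib-top depth points"""
    c=imaging.get_calibration(cam);X=cloud(c,d);r=np.hypot(X[...,0]-C[0],X[...,1]-C[1])
    k=(r<.08)&(r>.028)&(X[...,2]>.111)&(X[...,2]<.131)&(p.max(2)>120)
    # project to rib plane: use white pixels only
    P=X[k][:,:2]-C
    if len(P)<15: return None,len(P)
    S=P.T@P; w,V=np.linalg.eigh(S); v=V[:,1]
    return np.degrees(np.arctan2(v[1],v[0]))%180,len(P)
def mark_angle(cam,p):
    """world angle of the dark mark by ring sampling"""
    c=imaging.get_calibration(cam);th=np.radians(np.arange(0,360,.5))
    out=[]
    for rad in (.098,.104,.110,.116,.12):
        q=project(c,np.c_[C[0]+rad*np.cos(th),C[1]+rad*np.sin(th),0*th+.1]).astype(np.float32)
        out.append(cv2.remap(p,q[:,0:1].copy(),q[:,1:2].copy(),cv2.INTER_LINEAR)[:,0].max(1))
    g=np.mean(out,0);return np.degrees(th),g
if __name__=="__main__":
    import sys
    for i in range(int(sys.argv[1])):
        for cam in ("scene","top"):
            t=read_state()["time"];p,d=imaging.camera(cam)
            print(round(t,3),cam,line_angle(cam,p,d))
E
python3 - <<'E'
from ang import *
for n in ("0","6"):
  for cam in ("scene","top"):
    f=np.load(f"{cam}{n}.npz");print(n,cam,line_angle(cam,f["p"],f["d"]))
    th,g=mark_angle(cam,f["p"]);print(g[::40].round(), th[g.argmin()],g.min())
E
python3 ang.py 2
```

```text
0 scene (np.float64(21.303740944819936), 148)
[206. 208. 209. 211. 213. 213. 212. 209. 208. 206. 204. 213. 211. 212.
 213. 213. 212. 210.] 291.0 94.8
0 top (np.float64(21.362397139065536), 361)
[198. 201. 200. 204. 208. 210. 211. 210. 205. 204. 202. 207. 204. 204.
 203. 203. 202. 200.] 291.5 28.4
6 scene (np.float64(173.5577393622321), 249)
[210. 213. 214. 215. 216. 216. 213. 211. 210. 211. 212. 187. 117.  99.
 117. 214. 212. 209.] 263.0 57.4
6 top (np.float64(174.38936434474095), 231)
[202. 205. 208. 209. 211. 213. 211. 211. 206.  92.  74. 159. 132.  95.
 121. 204. 201. 201.] 195.5 72.6
7.1 scene (np.float64(172.08141510237098), 246)
7.15 top (np.float64(170.4084931420266), 246)
7.2 scene (np.float64(169.63674749349798), 262)
7.25 top (np.float64(167.6999580870503), 253)
```

Run:
```python
from ang import *
for i in range(40):
    t=read_state()["time"];p,d=imaging.camera("scene")
    if i%5==0: print(round(t,3),line_angle("scene",p,d))
```

```text
7.3 (np.float64(167.14480780532338), 263)
7.55 (np.float64(160.99625709918445), 271)
7.8 (np.float64(155.23180340445043), 288)
8.05 (np.float64(150.0677169939417), 303)
8.3 (np.float64(145.04494906710104), 308)
8.55 (np.float64(139.92257448196665), 304)
8.8 (np.float64(135.63204809327448), 315)
9.05 (np.float64(131.58507948748837), 310)
```

```bash
python3 - <<'E'
from ang import *
for i in range(75):
    t=read_state()["time"];p,d=imaging.camera("scene")
    if i%10==0 or i>71: print(round(t,3),line_angle("scene",p,d))
E
python3 look.py 7
```

```text
9.3 (np.float64(127.51832628907798), 312)
9.8 (np.float64(120.71169402835135), 323)
10.3 (np.float64(115.22666948506382), 328)
10.8 (np.float64(110.09103974416833), 307)
11.3 (np.float64(106.28146785190462), 299)
11.8 (np.float64(103.35877934126083), 294)
12.3 (np.float64(101.14407581047031), 289)
12.8 (np.float64(99.37465522352875), 295)
12.9 (np.float64(99.58116499063107), 301)
12.95 (np.float64(99.28847356402562), 297)
13.0 (np.float64(99.30466505422905), 289)
13.15 [ 0.44569847 -0.08710875  0.11070531] [ 3.97881746e-01  9.17429461e-01 -3.64098792e-03  2.08523244e-04] [0.01969496 0.47072014 0.35654301] [-1.42047247e-01  2.62696140e-02  2.32954966e-01  2.01934936e+00
  1.10358577e-03  1.09856656e+00  8.42709961e-01]
```

View pics/scene7.png

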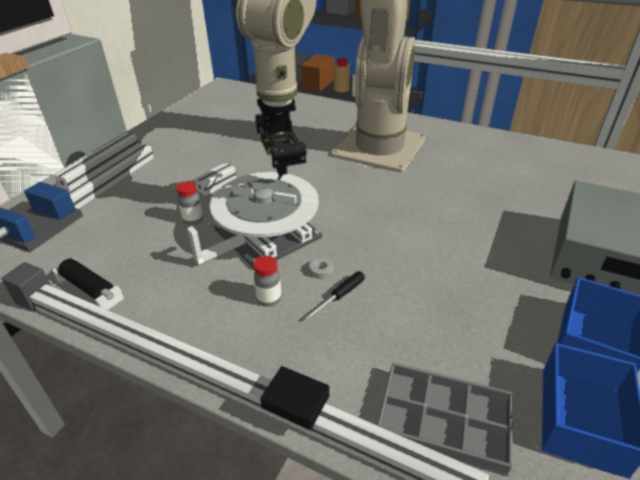

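>>> move_arm(
  series=[
    [-0.05,-0.012,-0.005,0],
    [-0.103,-0.0235,-0.005,0],
    [-0.103,-0.0235,-0.005,0],
    [-0.103,-0.0235,-0.005,0],
    [-0.103,-0.0235,0.015,0],
    [-0.103,-0.0235,0.02,0],
    [-0.103,-0.0235,0.02,0],
    [-0.103,-0.0235,0.02,0],
  ],
)

```text
time: 13.95
ee_pos: [0.499, -0.1778, 0.0918]
eef_rot: [0.397, 0.918, -0.003, 0.0]
ft_force: [0.3, 0.2, 0.3]
width: 0.0002
```

```bash
python3 look.py 8
python3 - <<'E'
from ang import *
p=np.load("scene8.npz")["p"];d=np.load("scene8.npz")["d"];print(line_angle("scene",p,d))
a=cv2.resize(p[110:260,160:340,::-1],None,fx=4,fy=4,interpolation=cv2.INTER_CUBIC)
cv2.imwrite("pics/s8z.png",a)
E
```

```text
14.05 [ 0.49927158 -0.17822031  0.09201615] [ 3.97670108e-01  9.17521904e-01 -3.39335279e-03  7.25729049e-04] [ 0.60159884  0.28657399 -0.21665319] [-0.03461289  0.21655009  0.32190608  1.86307259 -0.06955817  1.07322071
  1.06631071]
(np.float64(98.1595443208415), 307)
```

View pics/s8z.png

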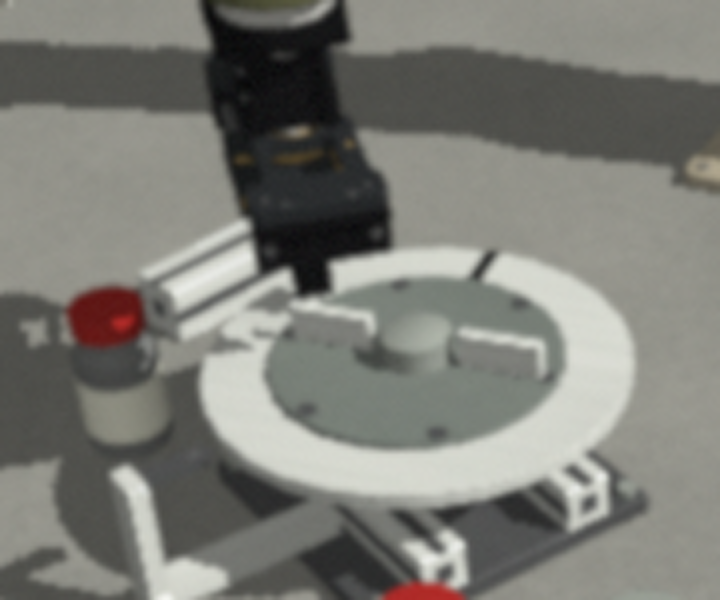

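>>> move_arm(
  series=[
    [0,0.005,0,0],
    [0,0.011,0,0],
    [0,0.018,0,0],
    [0,0.027,0,0],
    [0,0.038,0,0],
    [0,0.052,0,0],
    [0,0.057,0,0],
    [0,0.055,-0.02,0],
    [0,0.05,-0.06,0],
  ],
)

```text
time: 14.95
ee_pos: [0.5341, -0.1426, 0.1488]
eef_rot: [0.397, 0.918, -0.004, -0.003]
ft_force: [1.1, 0.2, -0.1]
width: -0.0001
```

Run:
```python
from ang import *
a=[]
for i in range(8):
    s=read_state();p,d=imaging.camera("scene");g,n=line_angle("scene",p,d);a.append((s["time"],g,n));
    if i==0: print(s["ee_pos"],s["ft_force"]);cv2.imwrite("pics/f9.png",p[:,:,::-1])
for x in a: print(x)
a=np.array([x[:2] for x in a],float);u=np.unwrap(np.radians(a[:,1]*2))/2
print(np.polyfit(a[:,0]-a[-1,0],u,1))
```

```text
[ 0.5341415  -0.14259799  0.1487686 ] [ 1.07955423  0.17813681 -0.08904304]
(14.95, np.float64(168.10829380450872), 260)
(15.0, np.float64(175.06906716009223), 238)
(15.05, np.float64(2.0067049204625107), 224)
(15.1, np.float64(8.884945553913155), 197)
(15.15, np.float64(15.631263357085857), 171)
(15.2, np.float64(22.280451402206353), 150)
(15.25, np.float64(28.864987998218794), 124)
(15.3, np.float64(35.326931161137594), 109)
[2.35651706 3.7637993 ]
```

>>> move_arm(
  series=[
    [0.007,-0.045,0,0],
    [0.0135,-0.0825,0,0],
    [0.0135,-0.0825,0,0],
    [0.0135,-0.0825,0.035,0],
    [0.0135,-0.0825,0.06,0],
    [0.0135,-0.0825,0.06,0],
  ],
)

```text
time: 15.95
ee_pos: [0.4636, -0.1898, 0.088]
eef_rot: [0.398, 0.917, -0.004, -0.003]
ft_force: [0.2, 1.2, -0.2]
width: 0.0006
```

```bash
cat > track.py <<'E'
from ang import *
import sys
N=int(sys.argv[1]);f=open("track.txt","a")
for i in range(N):
    s=read_state();p,d=imaging.camera("scene");g,n=line_angle("scene",p,d)
    print(s["time"],g,n,file=f)
s=read_state();print(s["time"],s["ee_pos"],s["ft_force"]);cv2.imwrite("pics/trk%.2f.png"%s["time"],p[:,:,::-1])
f.close()
a=np.loadtxt("track.txt");t=a[:,0];g=a[:,1]
# unwrap with start known: q(15.3)=-0.487
u=np.unwrap(np.radians(g)*2)/2; u=u-u[0]
if len(u): 
    q0=np.radians(a[0,1]-90+26.8); # mod pi
    pred=-0.487+2.36*(t[0]-15.3)-0.15*(t[0]-15.3)**2
    q0+=np.pi*np.round((pred-q0)/np.pi)
    q=q0+u
k=slice(-12,None);P=np.polyfit(t[k]-t[-1],q[k],1 if N<12 else 2)
print("q",q[-1],"pred0",pred,q[0],"fit",P, "n",a[-3:,2])
E
python3 track.py 12
```

```text
16.55 [ 0.46606344 -0.19087201  0.09161699] [0.31868414 0.73225337 0.64084451]
q 2.0545930647049824 pred0 0.9836249999999969 0.9590765200515177 fit [-0.2005836   1.88789427  2.05739966] n [258. 240. 213.]
```

>>> move_arm(
  series=[
    [0,0,0.004,0],
    [0,0,0.007,0],
  ],
)

```text
time: 16.75
ee_pos: [0.4658, -0.1909, 0.084]
eef_rot: [0.398, 0.917, -0.004, 0.0]
ft_force: [1.4, 0.1, 0.0]
width: 0.0004
```

```bash
python3 track.py 16; tail -16 track.txt | cut -c1-40; ls pics/trk*
```

```text
17.55 [ 0.46592327 -0.1909056   0.08438128] [ 0.50759402  0.06815778 -0.07028061]
q 3.8002698920679174 pred0 0.9836249999999969 0.9590765200515177 fit [-0.11227172  1.6319595   3.80055167] n [283. 297. 306.]
16.75 27.266929242740645 125
16.8 32.40726292628682 100
16.85 37.385260543155226 116
16.9 42.542124078243575 130
16.95 47.54294792088283 135
17.0 52.71696741704015 133
17.05 57.49974805331932 137
17.1 62.42809653843758 141
17.15 67.59017257600182 151
17.2 72.24548303511392 161
17.25 77.25053919390245 170
17.3 81.89032448990613 213
17.35 86.79106648392252 273
17.4 91.6283449006589 283
17.45 96.2418738943999 297
17.5 100.93942582612851 306
pics/trk16.55.png
pics/trk17.55.png
```

```bash
cat > pred.py <<'E'
import numpy as np
from scipy.optimize import least_squares
a=np.loadtxt("track.txt");t=a[:,0];u=np.unwrap(np.radians(a[:,1])*2)/2
q=u-u[0]+0.95908
ts=t[0]
def model(p,tt):
    q0,w0,A,B=p;x=tt-ts;return q0+(w0+A/B)*(1-np.exp(-B*x))/B-A/B*x
f=least_squares(lambda p:np.r_[model(p,t)-q,(p[2]-.02)*.5,(p[3]-.155)*.5],[.96,2.1,.02,.155])
print(f.x,np.std(f.fun),"last",t[-1],q[-1])
g=np.arange(t[-1],t[-1]+4,.05);m=model(f.x,g)
for tg in (6.18,6.283):
    T=np.interp(tg,m,g);print(tg,T,(np.interp(T+.01,g,m)-np.interp(T-.01,g,m))/.02)
E
python3 pred.py
python3 - <<'E'
from ang import *
p=cv2.imread("pics/trk17.55.png")[:,:,::-1].copy();th,g=mark_angle("scene",p);print([(a,round(b)) for a,b in zip(th,g) if b<185])
E
```

```text
[0.96422195 2.06871392 0.01874202 0.1541209 ] 0.0034756907795371124 last 17.5 3.8002733720163997
6.18 19.209525242765643 1.2008462491328586
6.283 19.295701795293606 1.187582197440662
[(np.float64(189.0), 179), (np.float64(189.5), 163), (np.float64(190.0), 143), (np.float64(190.5), 122), (np.float64(191.0), 100), (np.float64(191.5), 82), (np.float64(192.00000000000003), 71), (np.float64(192.5), 68), (np.float64(193.0), 76), (np.float64(193.5), 92), (np.float64(194.0), 112), (np.float64(194.5), 135), (np.float64(195.0), 156), (np.float64(195.5), 172), (np.float64(234.0), 182), (np.float64(234.50000000000003), 171), (np.float64(235.0), 160), (np.float64(235.5), 151), (np.float64(236.00000000000003), 144), (np.float64(236.5), 140), (np.float64(237.00000000000003), 138), (np.float64(237.49999999999997), 137), (np.float64(238.0), 137), (np.float64(238.50000000000003), 137), (np.float64(239.0), 137), (np.float64(239.5), 138), (np.float64(239.99999999999997), 139), (np.float64(240.5), 140), (np.float64(241.00000000000003), 142), (np.float64(241.5), 144), (np.float64(242.0), 146), (np.float64
[... 536 characters left out ...]
np.float64(268.5), 147), (np.float64(269.0), 146), (np.float64(269.50000000000006), 146), (np.float64(270.0), 147), (np.float64(270.5), 148), (np.float64(271.0), 151), (np.float64(271.5), 154), (np.float64(272.0), 157), (np.float64(272.5), 160), (np.float64(273.0), 164), (np.float64(273.5), 168), (np.float64(274.0), 172), (np.float64(274.5), 175), (np.float64(275.0), 176), (np.float64(275.5), 178), (np.float64(276.0), 179), (np.float64(276.5), 180), (np.float64(277.0), 179), (np.float64(277.5), 179), (np.float64(278.0), 178), (np.float64(278.50000000000006), 178), (np.float64(279.0), 177), (np.float64(279.5), 177), (np.float64(280.0), 178), (np.float64(280.5), 180), (np.float64(281.0), 182)]
```

```bash
python3 track.py 26; python3 pred.py; tail -4 track.txt;python3 - <<'E'
from ang import *
import glob
fn=sorted(glob.glob("pics/trk*"))[-1];p=cv2.imread(fn)[:,:,::-1].copy();th,g=mark_angle("scene",p);print(fn,[(a,round(b)) for a,b in zip(th,g) if b<90])
E
```

```text
18.85 [ 0.46588578 -0.19088233  0.08434426] [-0.32082876  0.14295348  0.20987227]
q 5.665792540347629 pred0 0.9836249999999969 0.9590765200515177 fit [-0.17653447  1.22040134  5.66500955] n [154. 142. 131.]
[0.96089631 2.07643625 0.02701731 0.15024762] 0.005594399236412449 last 18.8 5.665796020296111
6.18 19.201641300585006 1.2039273185249666
6.283 19.287830248789717 1.1892563884738028
18.65 17.068558294119015 166
18.7 20.744773224326877 154
18.75 24.16529979236381 142
18.8 27.826000158624282 131
pics/trk18.85.png []
```

```bash
python3 track.py 6; python3 pred.py; tail -3 track.txt;python3 - <<'E'
from ang import *
import glob
fn=sorted(glob.glob("pics/trk*"))[-1];p=cv2.imread(fn)[:,:,::-1].copy();th,g=mark_angle("scene",p);print(fn,[(a,round(b)) for a,b in zip(th,g) if b<120])
E
```

```text
19.15 [ 0.46590847 -0.19087289  0.08435341] [-0.37970191  0.22094623  0.38040356]
q 6.034987604381418 pred0 0.9836249999999969 0.9590765200515177 fit [1.24647699 6.03848961] n [125. 125. 136.]
[0.95812559 2.08506781 0.03700552 0.14864807] 0.006505182714122478 last 19.1 6.0349910843299
6.18 19.21273974461842 1.1854860701773884
6.283 19.30007323669237 1.1695541413019317
19.0 42.11431888277701 125
19.05 45.49086951699672 125
19.1 48.979319144822625 136
pics/trk19.15.png [(np.float64(317.0), 119), (np.float64(317.5), 108), (np.float64(318.0), 100), (np.float64(318.5), 96), (np.float64(319.0), 100), (np.float64(319.5), 108)]
```

```bash
python3 track.py 1 | head -1
```

```text
19.2 [ 0.46589213 -0.1908937   0.08433971] [-0.06872696 -0.69679266  0.03630772]
```

>>> move_arm(
  series=[
    [0,0,0.0095,0],
    [0,0,0.0095,0],
    [0,0,0.0095,0],
  ],
)

```text
time: 19.5
ee_pos: [0.4668, -0.1914, 0.0753]
eef_rot: [0.398, 0.917, -0.004, 0.001]
ft_force: [0.0, -0.7, 9.3]
width: 0.0004
```

```bash
python3 track.py 6; tail -6 track.txt;python3 - <<'E'
from ang import *
import glob
fn=sorted(glob.glob("pics/trk*"))[-1];p=cv2.imread(fn)[:,:,::-1].copy();th,g=mark_angle("scene",p);print(fn,[(a,round(b)) for a,b in zip(th,g) if b<120])
cv2.imwrite("pics/z10.png",cv2.resize(p[110:260,160:340,::-1],None,fx=4,fy=4,interpolation=cv2.INTER_CUBIC))
E
```

```text
19.8 [ 0.4667904  -0.19137131  0.07546835] [-9.54960223e-01 -4.99121798e-04  9.68483925e+00]
q 6.2335998977040985 pred0 0.9836249999999969 0.9590765200515177 fit [0.49335968 6.29828518] n [139. 138. 140.]
19.5 60.18108684944112 144
19.55 60.452958988540246 136
19.6 60.41986635708521 139
19.65 60.45086399966768 139
19.7 60.34205058951722 138
19.75 60.35896531162653 140
pics/trk19.80.png [(np.float64(235.5), 105), (np.float64(236.00000000000003), 90), (np.float64(236.5), 80), (np.float64(237.00000000000003), 74), (np.float64(237.49999999999997), 72), (np.float64(238.0), 75), (np.float64(238.50000000000003), 78), (np.float64(239.0), 82), (np.float64(239.5), 85), (np.float64(239.99999999999997), 88), (np.float64(240.5), 92), (np.float64(241.00000000000003), 96), (np.float64(241.5), 99), (np.float64(242.0), 102), (np.float64(242.49999999999997), 104), (np.float64(243.0), 106), (np.float64(243.50000000000003), 109), (np.float64(244.0), 111), (np.float64(244.5), 115), (np.float64(328.5), 117), (np.float64(329.0), 103), (np.float64(329.5), 92), (np.float64(330.0), 89), (np.float64(330.5), 96), (np.float64(331.0), 106), (np.float64(331.5), 120)]
```

View pics/z10.png

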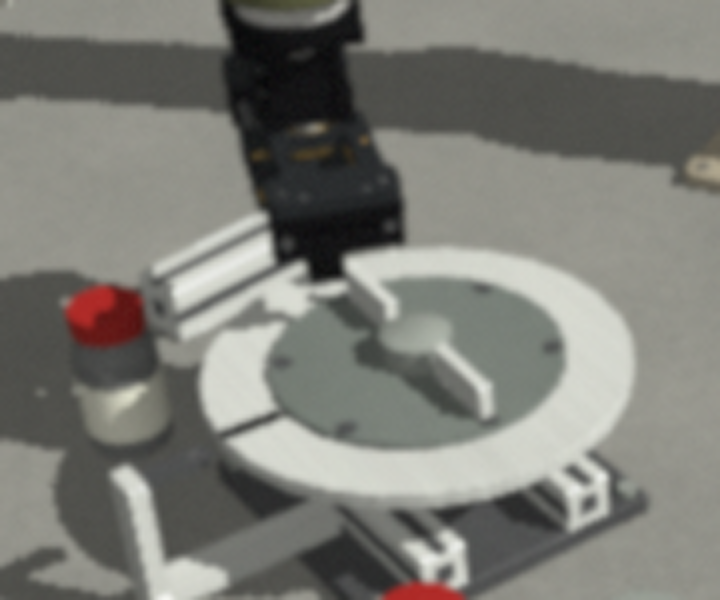

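```bash
python3 look.py 11
python3 - <<'E'
from ang import *
for cam in ("top",):
    f=np.load(f"{cam}11.npz");print(line_angle(cam,f["p"],f["d"]));th,g=mark_angle(cam,f["p"]);print([(a,round(b)) for a,b in zip(th,g) if b<140 and 300<a<350])
    cv2.imwrite("pics/t11z.png",cv2.resize(f["p"][160:260,400:500,::-1],None,fx=5.5,fy=5.5,interpolation=cv2.INTER_NEAREST))
E
```

```text
19.9 [ 0.46680886 -0.19137005  0.07547543] [ 0.39794689  0.91740103 -0.00348251  0.00122251] [ 0.08457739 -0.19737606  8.44590741] [-0.01825767  0.18061256  0.34163182  1.94421945 -0.06204965  1.02604159
  1.1025477 ]
(np.float64(61.48955601843767), 218)
[(np.float64(329.0), 113), (np.float64(329.5), 77), (np.float64(330.0), 48), (np.float64(330.5), 30), (np.float64(331.0), 32), (np.float64(331.5), 48), (np.float64(332.0), 77), (np.float64(332.50000000000006), 111)]
```

View pics/t11z.png

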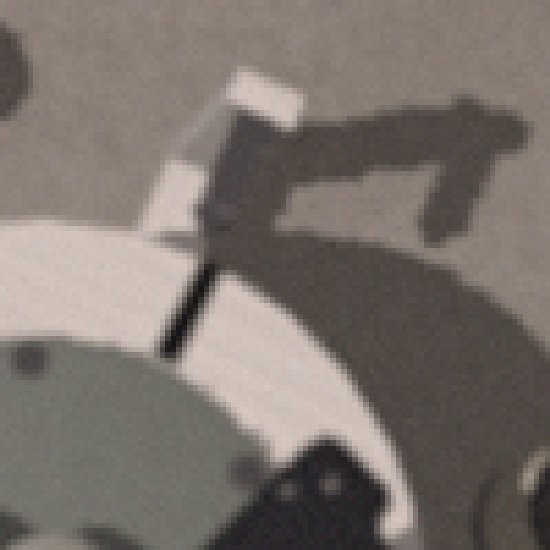

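Run:
```python
from bench import r,read_state
s=read_state();print(s["time"],s["ft_force"]);print(r.close_job())
```

```text
19.9 [ 0.08457739 -0.19737606  8.44590741]
the job is handed in; nothing more can be done
None
```

The disc is stopped on its second pass with the index mark at the pointer. A fingertip is still pressed on the outer ring, and I handed the job in at 19.9 s. The hand-in reports no verdict.

- **Flick:** One push on a rib set the disc turning counter-clockwise at about 2.36 rad/s. The fingertip lifted clear before the first pass of the pointer. The disc then ran freely through 3.1 rad at about 1.75 rad/s.
- **Stop:** I pressed the fingertip on the ring from a hover about 5 mm above it, and the disc came to rest.
- **Last checks:** The mark stood 2.5° (top camera) to 3.2° (scene camera) short of the pointer, about 5–7 mm against the 14 mm allowed. The rib angle was steady over the last five frames (0.2 s). The press measured 8–10 N, and the nearest rib end was about 18 mm from the fingertip by calculation. I did not measure the bystanders' positions at the end, but the fingers never went near them.

Two things went differently than planned:

- **Fingertip height:** The closed fingertips sat about 20 mm higher than the reported TCP. I corrected for this with the depth image and a test press on the ring.
- **Test press:** Lifting off after the test press set the disc turning slowly clockwise, to about -2.5 rad. I waited for it to stop before the flick.

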